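Brief the apprentice: point out die, press and empty nest

ROBOT

A 6-joint arm with a two-finger parallel gripper is mounted at the origin on a cart in front of the work surface, level with it; the furniture and walls round the work are solid. World frame = base frame: x ahead of the robot, y to its left, z up, the work surface at z = 0. Lengths are in m, angles in rad, forces in N, time in s.
With the tool pointing down it reaches from about 0.3 to 0.85 m from the base axis. Payload 4.2 kg.
Tool frame: the origin (TCP) lies midway between the tips of the shut fingers; the grasp point (between the pads) lies 19 mm behind it; z points along the fingers, y is the direction in which the jaws open and shut (so a half turn about z gives the same grasp; the last joint's range is limited). The gripper opens to 91 mm and grips with 3 to 60 N. Pads are 32 mm wide; open, the fingers measure 118 mm over their backs; the gripper's body (76 mm by 178 mm) begins 60 mm behind the grasp point.
Start: joints at [-1.217, 0.32, 1.565, -0, 1.257, -0.02], TCP at [0.21, -0.535, 0.214] pointing down, gripper open.
Joint ranges: [-3.11, 3.11], [-0.84, 2.01], [0.21, 2.61], [-1.34, 4.49], [0.05, 2.63], [-2.56, 2.56]. Speed limits (rad/s): [2.57, 2.57, 3.14, 3.14, 3.14, 3.14].

INTERFACE

Orientations are given as a unit quaternion [x, y, z, w].
In Python, from cell import manip gives the robot as it stands.
- The arm moves only by the shell command python3 -m handwheel 'ROWS' [FORCE]. ROWS is JSON, one flat list of numbers, 5 for each row, row after row: the opening, from 0 (shut) to 1 (fully open), then the shift along the world's x, y, z in m, then the turn about the world's z in degrees. A call has exactly 8 rows; each row is the pose to reach, as a shift and turn from the pose measured when the call began; what a row does not reach only later rows make up. A row lasts 1/8 s, in which the tool goes at most 62.5 mm and 10.7 degrees, less where a joint would pass 70% of its speed; a pose out of reach is approached as far as the arm can. A call with a gripper value outside its range is refused whole. The fingers move at their own pace and stop on an object; FORCE is the grip in N (left out, the last holds). Time passes only in rows, so rows that repeat a pose let the fingers close, or fill a call up. It gives the time, the measured TCP pose, the force and the opening at its end, in the units of the state.
- manip.get_state(): the state, without advancing time (a new reading comes with each control period).
- manip.snapshot(name): name is "scene" or "top" or "wrist"; returns the picture (400x640x3 uint8, red, green, blue); there is no depth.
- manip.camera_info(name): a dict with "vfov" (degrees; the focal length in pixels is half the picture's height over the tangent of half this angle, whatever the lens; pixels are square), "cx", "cy" (the principal point, pixels), "world_to_cam" (4x4, takes a point from world to camera coordinates). Camera axes: x right, y down, z forward; pixel columns grow to the right and rows downward; lengths in m; the calibration is good to about 2 mm. A picture is of the moment at which its call begins: read the wrist's pose just before it. camera_info takes no time and is no camera call; for the wrist camera it gives the pose at the moment of the call.
- manip.finish_job(): hands the job in, once; it reports no verdict.
The state is a dict: "time_s": time; "q": joint angles; "qd": joint speeds; "joint_efforts": joint torques, N m; "tcp_pos": TCP position; "ee_rot": TCP orientation; "contact_force": force on the tool from outside, world axes, zero at the start; "wrist_torque": the same for the moment, N m; "finger_gap": finger opening in m.
Only numpy, scipy, OpenCV 4.12 (cv2) and the standard library are available. Lean on these libraries where they do the work, as an engineer would, in place of code of your own. Each camera call takes 0.05 s, during which the arm holds its last target.

TASK

Show the apprentice the next job by pointing straight down with the closed gripper: first at the small brass die, then at the screw head on top of the small red hand press (left of the die rack) that it is used in, then at the one empty nest of the blue die rack where it must be put away. Each time bring the fingertips to one to three centimetres above the thing, over its middle, and stay there two seconds; lift well clear and travel high in between so that you point at nothing else, and touch nothing at all. Finish still pointing at the empty nest.

Things in the scene. Friction and masses are not known exactly. Their poses are not given: they have to be found in the camera images.
- brass_die: the brass-coloured turned die, loose and upright on the worktop, 22 mm in diameter, 26 mm high; origin at the centre of its underside, z up. It shares a loose row in front of the rack with the blue cap and the pale pillbox, in any order.
- press: small hand press, red base and red top plate on steel columns, fixed, 47 x 62 mm and 108 mm high; origin at the centre of its underside, z up. It stands to the left of the rack.
- press_head (a point): the middle of the top of the press's silver screw head, the highest point of the press, 108 mm above the worktop; z up
- rack: die rack, fixed: wooden board 84 x 290 x 8 mm carrying a row of four equal blue nests along its y, 68 mm apart; each nest is 62 mm square and 14 mm high with a round recess 39 mm wide and 6 mm deep. Origin at the centre of the board's underside. Three nests hold a grey die, one is empty; which one varies.
- empty_mouth (a point): the middle of the mouth of the empty nest, 22 mm above the worktop, level with the nest's top face; z up
- cap: blue cap, 34 mm in diameter, 20 mm high, loose on the worktop, not to be pointed at or touched; origin at the centre of its underside
- pillbox: pale pinkish round box, 42 mm in diameter, 20 mm high, loose on the worktop, not to be pointed at or touched; origin at the centre of its underside
- pale_die: pale steel die, 34 mm in diameter, 16 mm high, loose in a nest, its top 32 mm above the worktop; origin at the centre of its underside
- dark_die_small: dark die, 28 mm in diameter, 20 mm high, loose in a nest, its top 36 mm above the worktop; origin at the centre of its underside
- dark_die_large: dark die, 30 mm in diameter, 18 mm high, loose in a nest, its top 34 mm above the worktop; origin at the centre of its underside

How it is judged:
On the way, in this order (a step that is already met when the one before it is completed fails the run):
1. the fingertips point at the brass die from just above for 1.5 s (horizontal distance between the grasp point and brass_die below 0.02 m and z of the grasp point in the frame of brass_die between 0.036 and 0.101 m), for 1.5 s.
2. then at the screw head of the hand press for 1.5 s (horizontal distance between the grasp point and press_head below 0.02 m and z of the grasp point in the frame of press_head between 0.01 and 0.075 m), for 1.5 s.
3. then at the empty nest for 1.5 s (horizontal distance between the grasp point and empty_mouth below 0.02 m and z of the grasp point in the frame of empty_mouth between 0.01 and 0.075 m), for 1.5 s.
At the end, for the whole second after the job is handed in: The grasp point is within 20 mm sideways of the middle of the empty nest and 10 to 75 mm above its mouth (fingertips up to about 50 mm above), and every loose thing stands within 5 mm of where it was (all of step 3 and distance of each of brass_die, cap, pillbox, pale_die, dark_die_small, dark_die_large from where it was at the start of the episode below 0.005 m); the robot touches nothing.
It fails at once if the robot touched something (contact force between any of the fingers, the arm and anything else above 0.3 N).
It fails at once if a loose thing was lifted, carried or pushed more than 5 mm (not (distance of each of brass_die, cap, pillbox, pale_die, dark_die_small, dark_die_large from where it was at the start of the episode below 0.005 m)).
It fails at once if the robot pointed at another thing: the grasp point came within 20 mm sideways of its middle and less than 50 mm above its top ((horizontal distance between the grasp point and cap below 0.02 m and z of the grasp point in the frame of cap below 0.07 m) or (horizontal distance between the grasp point and pillbox below 0.02 m and z of the grasp point in the frame of pillbox below 0.07 m) or (horizontal distance between the grasp point and pale_die below 0.02 m and z of the grasp point in the frame of pale_die below 0.066 m) or (horizontal distance between the grasp point and dark_die_small below 0.02 m and z of the grasp point in the frame of dark_die_small below 0.07 m) or (horizontal distance between the grasp point and dark_die_large below 0.02 m and z of the grasp point in the frame of dark_die_large below 0.068 m)).
It also fails if it takes over 58 s, if anything falls off the work surface, if the arm or the gripper's body presses on something with over 40 N, if the wrist force passes 120 N, or if a joint passes its speed limit or range.

## Working session

There is one attempt and no reset: what is moved stays moved. The work goes in short steps, Python scripts to look and compute and a shell command to move; the robot and the scene stay as the last step left them, time stands still between calls to the robot, and variables do not carry over. Pictures are saved under pics/ and viewed, and the job is handed in when it is done.

```bash
mkdir -p pics; python3 - <<'E'
from cell import manip
import cv2
print(manip.get_state())
for n in("scene","top","wrist"):
    i=manip.camera_info(n);print(n,i)
    cv2.imwrite(f"pics/{n}0.png",manip.snapshot(n)[:,:,::-1])
E
```

```text
{'time_s': 0.0, 'q': array([-1.21701235e+00,  3.20263284e-01,  1.56568825e+00, -2.96380218e-05,
        1.25737479e+00, -2.00177128e-02]), 'qd': array([-0.00087034, -0.00079762,  0.00039244, -0.00029857,  0.00065409,
       -0.00084592]), 'joint_efforts': array([ 8.89452367e-04, -4.12459660e+01, -2.31968415e+01,  7.26185599e-02,
        4.58980550e-02, -1.61735711e-04]), 'tcp_pos': array([ 0.20977191, -0.53482443,  0.21313313]), 'ee_rot': array([ 9.82583601e-01,  1.85819039e-01, -1.57886923e-04, -8.52451196e-04]), 'contact_force': array([ 0.17124274, -0.42037154, -0.27146937]), 'wrist_torque': array([ 0.03683798, -0.01653289, -0.01477143]), 'finger_gap': 0.09088055041634743}
scene {'vfov': 43.56407805911273, 'cx': 320.3153435976107, 'cy': 195.28267225606035, 'world_to_cam': array([[-0.67268922, -0.73984575,  0.01083892,  0.34727646],
       [-0.51884462,  0.46120355, -0.71978576,  0.33762496],
       [ 0.52753149, -0.48981584, -0.69411164,  0.94705229],
       [ 0.        ,  0.        ,  0.        ,  1.        ]])}
top {'vfov': 56.991866543446974, 'cx': 326.5570606182, 'cy': 197.95269941943891, 'world_to_cam': array([[ 0.03064365, -0.99952772,  0.00230152, -0.01724174],
       [-0.98648268, -0.03061439, -0.1609804 ,  0.55106338],
       [ 0.16097483,  0.00266262, -0.98695492,  0.92662473],
       [ 0.        ,  0.        ,  0.        ,  1.        ]])}
wrist {'vfov': 66.02949394500408, 'cx': 324.75808322109145, 'cy': 193.65692906855986, 'world_to_cam': array([[ 0.36555813, -0.93078736, -0.00146157, -0.57431649],
       [-0.89021667, -0.35008205,  0.29147355, -0.03259127],
       [-0.27181157, -0.10524942, -0.95657777,  0.39245655],
       [ 0.        ,  0.        ,  0.        ,  1.        ]])}
```

View pics/top0.png

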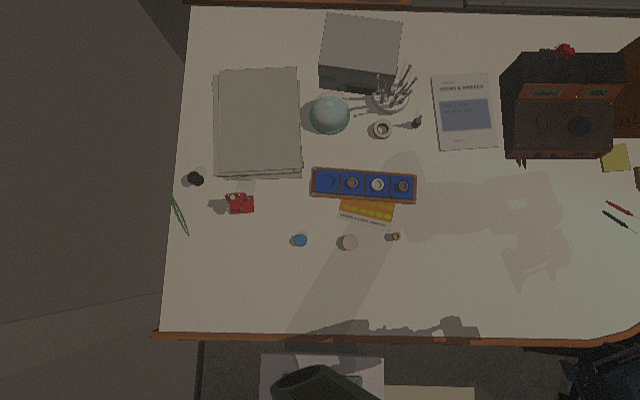

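View pics/scene0.png

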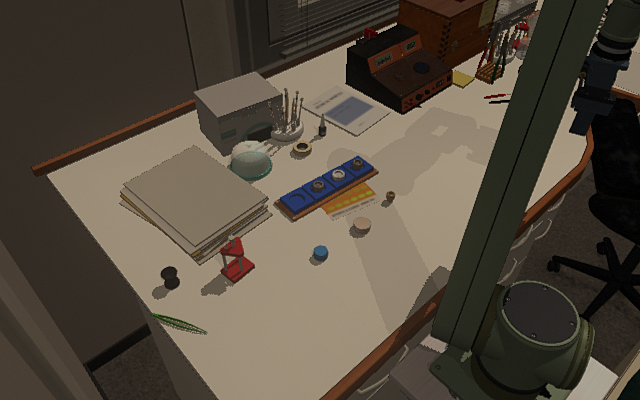

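The top view shows the leftmost nest empty at about (326,181), the press at (240,202), and a row of cap (300,240), pillbox (348,242) and die (394,237). I'll zoom in before measuring.

```bash
python3 - <<'E'
import cv2,numpy as np
t=cv2.imread("pics/top0.png");s=cv2.imread("pics/scene0.png")
a=cv2.resize(t[160:255,215:425],None,fx=3.8,fy=3.8,interpolation=cv2.INTER_CUBIC)
cv2.imwrite("pics/tz.png",a)
b=cv2.resize(s[150:290,210:410],None,fx=4,fy=4,interpolation=cv2.INTER_CUBIC)
cv2.imwrite("pics/sz.png",b)
E
```

```text
(no output)
```

View pics/tz.png

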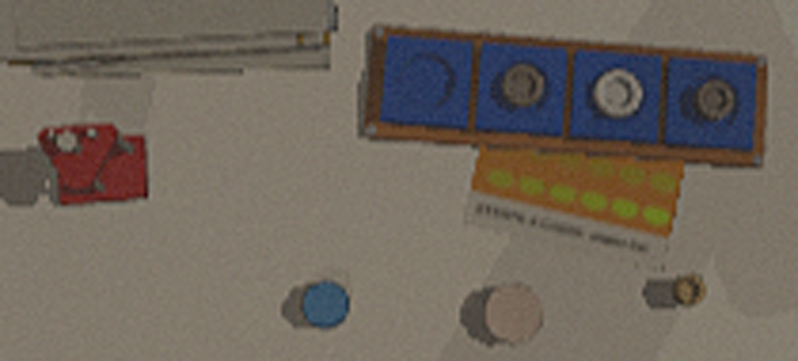

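View pics/sz.png

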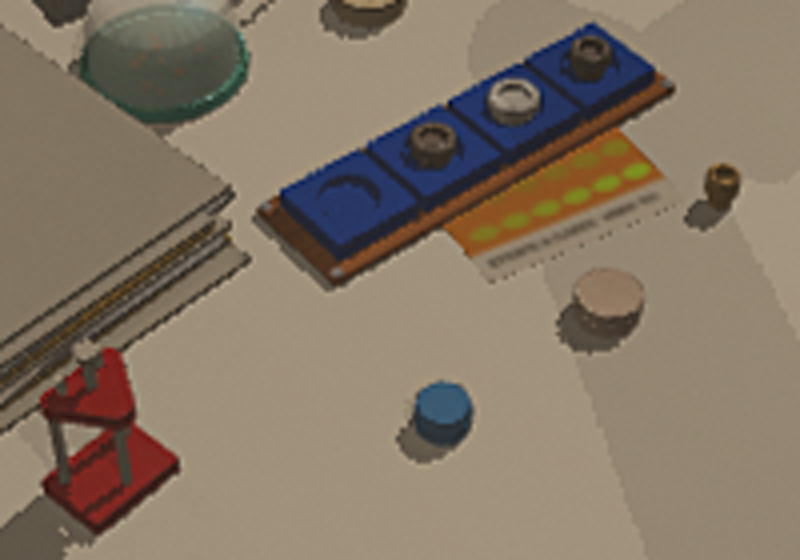

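The zooms show the screw head at top px ≈(232.4,196.6) and scene px ≈(231.5,236.6). The brass die is at the right end of the row. The leftmost nest, with only a round shadow edge in it, is empty. Next come the positions.

```bash
cat > h.py <<'E'
import cv2,numpy as np
from cell import manip
def ray(n,u,v):
    i=manip.camera_info(n);f=200/np.tan(np.radians(i["vfov"]/2));T=i["world_to_cam"]
    d=T[:3,:3].T@np.array([(u-i["cx"])/f,(v-i["cy"])/f,1]);return -T[:3,:3].T@T[:3,3],d
def plane(n,u,v,z):
    o,d=ray(n,u,v);return (o+d*(z-o[2])/d[2]).round(4)
def tri(a,b):
    (o,d),(p,e)=ray(*a),ray(*b);s=np.linalg.lstsq(np.c_[d,-e],p-o,rcond=None)[0]
    A,B=o+d*s[0],p+e*s[1];return ((A+B)/2).round(4),np.linalg.norm(A-B).round(4)
E
python3 - <<'E'
from h import *
def T(x,y):return ("top",215+(x+.5)/3.8-.5,160+(y+.5)/3.8-.5)
def S(x,y):return ("scene",210+(x+.5)/4-.5,150+(y+.5)/4-.5)
for n,a,b,z in[("head",T(66,139),S(87,346),.108),("brass",T(689,289),S(722,172),.026),("cap",T(327,303),S(442,399),.02),("pill",T(515,312),S(608,289),.02),("pale",T(618,93),S(514,92),.032),("d2",T(524,84),S(434,136),.035),("d4",T(716,97),S(591,48),.035)]:
    print(n,tri(a,b),plane(*a,z),plane(*b,z))
# nests by blue mask
for n,rg in(("top",(slice(160,210),slice(300,425))),("scene",(slice(150,225),slice(270,385)))):
    im=cv2.imread(f"pics/{n}0.png");h=cv2.cvtColor(im,cv2.COLOR_BGR2HSV)
    m=np.zeros(h.shape[:2],np.uint8);m[rg]=cv2.inRange(h,(110,90,40),(125,255,255))[rg]
    c=[x for x in cv2.findContours(m,cv2.RETR_EXTERNAL,cv2.CHAIN_APPROX_NONE)[0] if cv2.contourArea(x)>30]
    for x in c:
        r=cv2.minAreaRect(x);print(n,r,cv2.contourArea(x),plane(n,*r[0],.022))
    h2=h
    m=np.zeros(h.shape[:2],np.uint8)
p=[S(282,192),S(358,150),S(418,209),S(343,238)]
print([plane(*q,.022) for q in p],np.mean([plane(*q,.022) for q in p],0))
p=[T(385,38),T(474,42),T(470,131),T(381,122)]
print([plane(*q,.022) for q in p],np.mean([plane(*q,.022) for q in p],0))
E
```

```text
head (array([0.5377, 0.2316, 0.112 ]), np.float64(0.0004)) [0.5381 0.2325 0.108 ] [0.541 0.23  0.108]
brass (array([ 0.4592, -0.186 ,  0.0281]), np.float64(0.0009)) [ 0.459  -0.1867  0.026 ] [ 0.4609 -0.1876  0.026 ]
cap (array([0.4428, 0.0659, 0.0216]), np.float64(0.0027)) [0.4419 0.0651 0.02  ] [0.4449 0.0658 0.02  ]
pill (array([ 0.4404, -0.0656,  0.0211]), np.float64(0.0021)) [ 0.4397 -0.0664  0.02  ] [ 0.4418 -0.0657  0.02  ]
pale (array([ 0.595 , -0.1344,  0.0358]), np.float64(0.0011)) [ 0.5953 -0.1353  0.032 ] [ 0.5985 -0.1372  0.032 ]
d2 (array([ 0.5996, -0.0683,  0.0342]), np.float64(0.0008)) [ 0.5991 -0.0685  0.035 ] [ 0.5993 -0.0675  0.035 ]
d4 (array([ 0.594, -0.204,  0.035]), np.float64(0.0001)) [ 0.594 -0.204  0.035] [ 0.5941 -0.2039  0.035 ]
top ((401.6015319824219, 187.0786895751953), (22.72780990600586, 22.157833099365234), 4.085616588592529) 448.5 [ 0.5912 -0.2028  0.022 ]
top ((376.5989685058594, 185.1142120361328), (22.72780990600586, 22.229080200195312), 4.085616588592529) 451.0 [ 0.5945 -0.1349  0.022 ]
top ((351.7034606933594, 183.0586395263672), (22.505327224731445, 22.422279357910156), 4.763641834259033) 449.5 [ 0.5981 -0.0672  0.022 ]
top ((326.8551940917969, 181.2379608154297), (22.505327224731445, 22.256189346313477), 4.763641834259033) 453.0 [6.011e-01 4.000e-04 2.200e-02]
scene ((326.1543884277344, 182.8872833251953), (20.85881805419922, 96.45528411865234), 60.572540283203125) 1573.5 [ 0.598  -0.0944  0.022 ]
[array([0.6345, 0.0288, 0.022 ]), array([ 0.6322, -0.0318,  0.022 ]), array([ 0.5667, -0.0247,  0.022 ]), array([0.5783, 0.0263, 0.022 ])] [ 6.02925e-01 -3.50000e-04  2.20000e-02]
[array([0.6325, 0.0312, 0.022 ]), array([ 0.6316, -0.0329,  0.022 ]), array([ 0.5666, -0.0316,  0.022 ]), array([0.5711, 0.0319, 0.022 ])] [ 6.0045e-01 -3.5000e-04  2.2000e-02]
```

The two views agree within about 3 mm, triangulated heights are within 4 mm of the given ones, and nest spacing comes out at 68 mm as it should. Targets are brass (0.460,-0.187), head (0.539,0.232) and nest (0.601,0.000). I'll shut the gripper and travel high to the die.

```bash
python3 -m handwheel '[0,0.01,0.014,0, 0,0, 0.03,0.042,0, 0,0, 0.055,0.077,0,0, 0,0.08,0.112,0,0, 0,0.105,0.147,0,0, 0,0.13,0.182,0,0, 0,0.15,0.21,0,0, 0,0.16,0.224,0,0]'
```

```text
time_s: 1.15
tcp_pos: [0.3705, -0.3088, 0.2133]
ee_rot: [0.982, 0.187, -0.0, -0.001]
contact_force: [0.5, -1.3, 0.8]
finger_gap: 0.0143
```

```bash
python3 -m handwheel '[0,0.012,0.016,0,0, 0,0.03,0.041,0,0, 0,0.05,0.068,0,0, 0,0.07,0.095,0,0, 0,0.083,0.113,0,0, 0,0.09,0.122,0,0, 0,0.09,0.122,0,0, 0,0.09,0.122,0,0]'; python3 - <<'E'
from h import *
i=manip.camera_info("wrist");np.save("pics/w.npy",i["world_to_cam"]);cv2.imwrite("pics/w1.png",manip.snapshot("wrist")[:,:,::-1]);print(manip.get_state()["tcp_pos"])
E
```

```text
time_s: 2.15
tcp_pos: [0.46, -0.1874, 0.2133]
ee_rot: [0.982, 0.187, -0.0, -0.001]
contact_force: [0.2, -0.7, 0.6]
finger_gap: 0.0006
[ 0.45999129 -0.18744076  0.21334095]
```

View pics/w1.png

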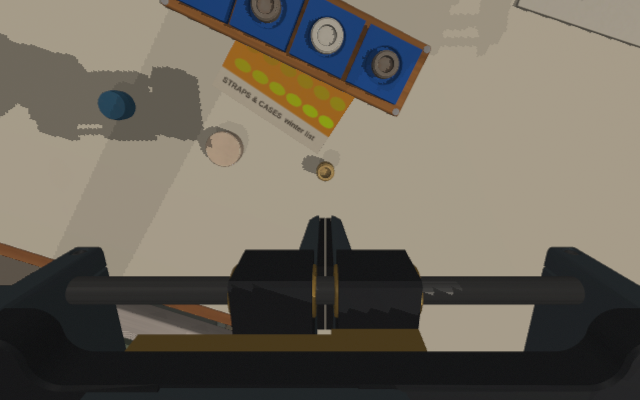

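The wrist view shows the shut fingers and the brass die ahead of them, its top at about (325.5,172). I'll check that against the estimate, using the dies too.

```bash
python3 - <<'E'
from h import *
for n,u,v,z in(("brass",325.5,171.5,.026),("d4",386,64,.035),("pale",327,35,.032)): print(n,plane("wrist",u,v,z))
E
python3 -m handwheel '[0,0,0,-0.01,0, 0,0,0,-0.035,0, 0,0,0,-0.065,0, 0,0,0,-0.095,0, 0,0,0,-0.125,0, 0,0,0,-0.15,0, 0,0,0,-0.165,0, 0,0,0,-0.166,0]'
```

```text
brass [ 0.462  -0.1874  0.026 ]
d4 [ 0.5947 -0.2033  0.035 ]
pale [ 0.598  -0.1353  0.032 ]
time_s: 3.2
tcp_pos: [0.4593, -0.1874, 0.0464]
ee_rot: [0.982, 0.186, -0.001, -0.001]
contact_force: [0.2, 0.5, 0.4]
finger_gap: 0.0005
```

The wrist camera gives (0.462,-0.187), which agrees. The tips are 2 cm above the die, so I'll hold there for two seconds or a little longer.

```bash
for i in 1; do :; done; python3 -m handwheel '[0,0.001,0,0,0, 0,0.001,0,0,0, 0,0.001,0,0,0, 0,0.001,0,0,0, 0,0.001,0,0,0, 0,0.001,0,0,0, 0,0.001,0,0,0, 0,0.001,0,0,0]'
python3 -m handwheel '[0,0,0,0,0, 0,0,0,0,0, 0,0,0,0,0, 0,0,0,0,0, 0,0,0,0,0, 0,0,0,0,0, 0,0,0,0,0, 0,0,0,0,0]'
python3 -m handwheel '[0,0,0,0,0, 0,0,0,0,0, 0,0,0,0.01,0, 0,0,0,0.04,0, 0,0,0,0.08,0, 0,0,0,0.12,0, 0,0,0,0.16,0, 0,0,0,0.18,0]'
```

```text
time_s: 4.2
tcp_pos: [0.4602, -0.1874, 0.0464]
ee_rot: [0.982, 0.186, -0.001, -0.001]
contact_force: [0.3, 0.1, 0.4]
finger_gap: 0.0003
time_s: 5.2
tcp_pos: [0.4602, -0.1874, 0.0464]
ee_rot: [0.982, 0.186, -0.001, -0.001]
contact_force: [0.4, -0.0, 0.6]
finger_gap: -0.0
time_s: 6.2
tcp_pos: [0.461, -0.1877, 0.2296]
ee_rot: [0.982, 0.186, 0.001, -0.0]
contact_force: [-0.1, -0.2, -0.0]
finger_gap: 0.0006
```

```bash
python3 -m handwheel '[0,0.002,0.012,0.01,0, 0,0.006,0.036,0.02,0, 0,0.012,0.066,0.02,0, 0,0.018,0.1,0.02,0, 0,0.024,0.135,0.02,0, 0,0.03,0.17,0.02,0, 0,0.036,0.2,0.02,0, 0,0.039,0.21,0.02,0]'
python3 -m handwheel '[0,0.002,0.012,0,0, 0,0.006,0.036,0,0, 0,0.012,0.066,0,0, 0,0.018,0.1,0,0, 0,0.024,0.135,0,0, 0,0.03,0.17,0,0, 0,0.036,0.2,0,0, 0,0.039,0.21,0,0]'
python3 - <<'E'
from h import *
i=manip.camera_info("wrist");np.save("pics/w.npy",i["world_to_cam"]);cv2.imwrite("pics/w2.png",manip.snapshot("wrist")[:,:,::-1]);print(manip.get_state()["tcp_pos"])
E
```

```text
time_s: 7.2
tcp_pos: [0.4996, 0.0242, 0.2493]
ee_rot: [0.982, 0.188, 0.0, -0.0]
contact_force: [-0.4, -0.7, 0.1]
finger_gap: -0.0
time_s: 8.2
tcp_pos: [0.5387, 0.2351, 0.2489]
ee_rot: [0.982, 0.188, -0.0, -0.0]
contact_force: [0.4, -1.6, 0.1]
finger_gap: 0.0004
[0.5389853  0.23552454 0.24888375]
```

View pics/w2.png

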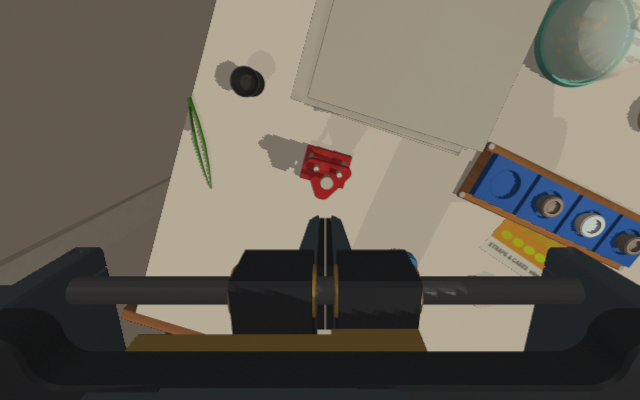

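This view shows the screw head at about (326,183) and the empty nest's recess at about (505,184). I'll compare both with the first estimates.

```bash
python3 - <<'E'
from h import *
for n,u,v,z in(("head",326,183,.108),("nest",505,184,.022)): print(n,plane("wrist",u,v,z))
im=cv2.imread("pics/w2.png");cv2.imwrite("pics/w2z.png",cv2.resize(im[135:215,285:535],None,fx=3.2,fy=3.2,interpolation=cv2.INTER_CUBIC))
E
```

```text
head [0.5396 0.2344 0.108 ]
nest [0.6057 0.0026 0.022 ]
```

View pics/w2z.png

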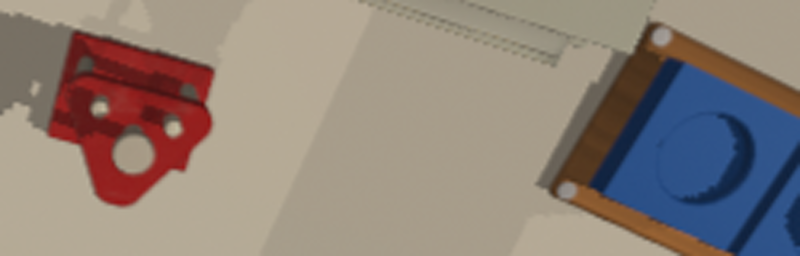

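The zoom puts the head at (326.5,183) and shows the recess clearly empty. The head at (0.5395,0.234) agrees within 3 mm, so I'll go down to 2 cm above it.

```bash
python3 -m handwheel '[0,0,-0.002,-0.005,0, 0,0,-0.002,-0.02,0, 0,0,-0.002,-0.04,0, 0,0,-0.002,-0.06,0, 0,0,-0.002,-0.08,0, 0,0,-0.002,-0.1,0, 0,0,-0.002,-0.115,0, 0,0,-0.002,-0.118,0]'
python3 -m handwheel '[0,0,0,0,0, 0,0,0,0,0, 0,0,0,0,0, 0,0,0,0,0, 0,0,0,0,0, 0,0,0,0,0, 0,0,0,0,0, 0,0,0,0,0]'
python3 -m handwheel '[0,0,0,0,0, 0,0,0,0,0, 0,0,0,0,0, 0,0,0,0,0, 0,0,0,0,0, 0,0,0,0,0, 0,0,0,0,0, 0,0,0,0,0]'
python3 -m handwheel '[0,0,0,0,0, 0,0,0,0,0, 0,0,0,0.01,0, 0,0,0,0.03,0, 0,0,0,0.06,0, 0,0,0,0.09,0, 0,0,0,0.115,0, 0,0,0,0.12,0]'
```

```text
time_s: 9.25
tcp_pos: [0.5382, 0.2327, 0.1295]
ee_rot: [0.982, 0.188, -0.001, -0.0]
contact_force: [0.8, 0.3, -0.2]
finger_gap: 0.0006
time_s: 10.25
tcp_pos: [0.5382, 0.2327, 0.1295]
ee_rot: [0.982, 0.188, -0.001, -0.0]
contact_force: [-0.4, -0.0, -0.1]
finger_gap: 0.0004
time_s: 11.25
tcp_pos: [0.5382, 0.2326, 0.1295]
ee_rot: [0.982, 0.188, -0.001, -0.0]
contact_force: [-0.2, -0.8, 0.9]
finger_gap: 0.0
time_s: 12.25
tcp_pos: [0.5391, 0.233, 0.252]
ee_rot: [0.982, 0.188, 0.001, -0.001]
contact_force: [0.7, 0.1, -0.7]
finger_gap: 0.0004
```

Now the nest. The views average (0.603,0.001), so I'll travel high to it.

```bash
python3 -m handwheel '[0,0.003,-0.012,0,0, 0,0.01,-0.038,0,0, 0,0.02,-0.073,0,0, 0,0.03,-0.11,0,0, 0,0.041,-0.15,0,0, 0,0.052,-0.19,0,0, 0,0.061,-0.222,0,0, 0,0.064,-0.232,0,0]'
python3 - <<'E'
from h import *
cv2.imwrite("pics/t3.png",cv2.resize(manip.snapshot("top")[130:260,200:440,::-1],None,fx=3.3,fy=3.3))
cv2.imwrite("pics/s3.png",cv2.resize(manip.snapshot("scene")[80:290,180:430,::-1],None,fx=2.8,fy=2.8))
print(manip.get_state()["tcp_pos"])
E
```

```text
time_s: 13.25
tcp_pos: [0.6027, -0.0013, 0.2505]
ee_rot: [0.982, 0.186, -0.0, -0.001]
contact_force: [0.6, -0.7, 1.1]
finger_gap: 0.0007
[6.02777866e-01 8.47355904e-05 2.50990324e-01]
```

View pics/s3.png

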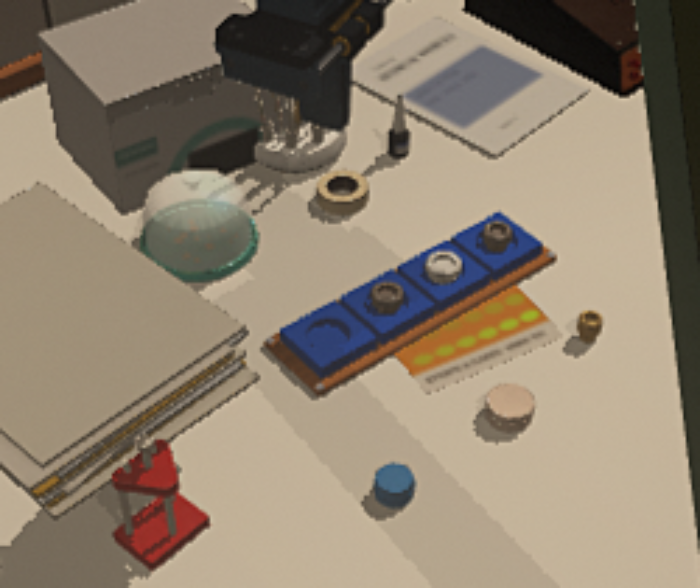

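The scene view shows the gripper high above the work, all loose things undisturbed, and the dome and paper stack low and well away from the gripper body. Going down to 2 cm above the mouth.

```bash
python3 -m handwheel '[0,0,0,-0.01,0, 0,0,0,-0.035,0, 0,0,0,-0.07,0, 0,0,0,-0.105,0, 0,0,0,-0.14,0, 0,0,0,-0.175,0, 0,0,0,-0.2,0, 0,0,0,-0.208,0]'
python3 -m handwheel '[0,0,0,0,0, 0,0,0,0,0, 0,0,0,0,0, 0,0,0,0,0, 0,0,0,0,0, 0,0,0,0,0, 0,0,0,0,0, 0,0,0,0,0]'
python3 -m handwheel '[0,0,0,0,0, 0,0,0,0,0, 0,0,0,0,0, 0,0,0,0,0, 0,0,0,0,0, 0,0,0,0,0, 0,0,0,0,0, 0,0,0,0,0]'
python3 - <<'E'
from h import *
cv2.imwrite("pics/s4.png",cv2.resize(manip.snapshot("scene")[80:290,180:430,::-1],None,fx=2.8,fy=2.8))
cv2.imwrite("pics/w4.png",manip.snapshot("wrist")[:,:,::-1])
E
```

```text
time_s: 14.35
tcp_pos: [0.6009, 0.0013, 0.0408]
ee_rot: [0.982, 0.188, -0.002, -0.001]
contact_force: [-0.4, -0.5, 0.7]
finger_gap: 0.0005
time_s: 15.35
tcp_pos: [0.6009, 0.0013, 0.0408]
ee_rot: [0.982, 0.187, -0.002, -0.001]
contact_force: [0.4, -0.3, 0.8]
finger_gap: -0.0
time_s: 16.35
tcp_pos: [0.6009, 0.0013, 0.0408]
ee_rot: [0.982, 0.188, -0.002, -0.001]
contact_force: [-0.8, 0.4, -0.2]
finger_gap: 0.0002
```

View pics/s4.png

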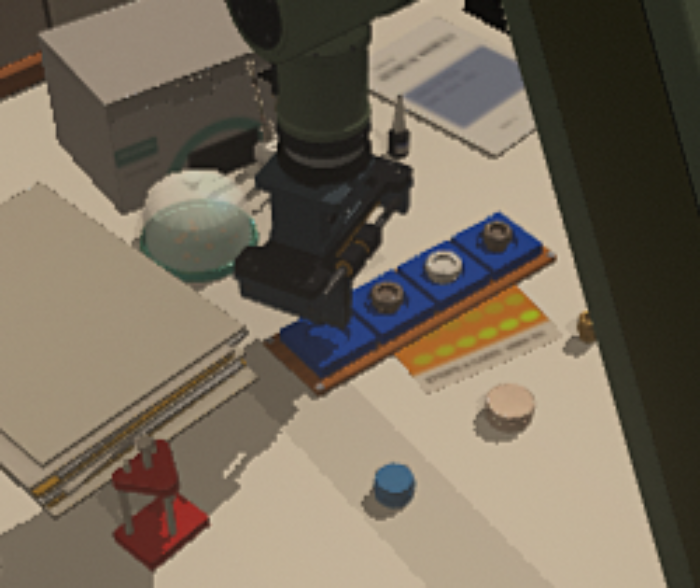

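View pics/w4.png

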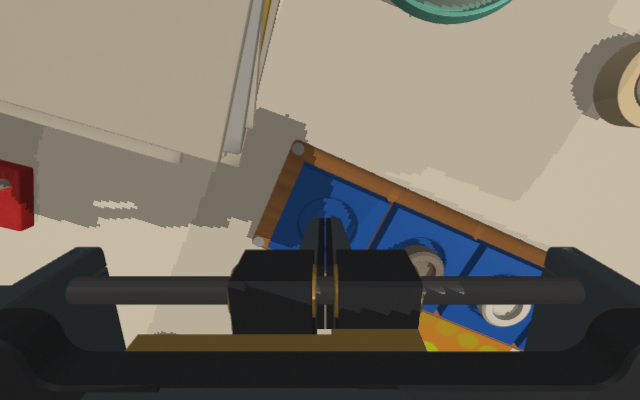

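Both views show the shut fingertips, at wrist px (325,220), over the recess of the empty nest at about (328,223). The dies and loose things are where they were, so I'm handing the job in.

```bash
python3 - <<'E'
from cell import manip
print(manip.finish_job()); s=manip.get_state();print(s["time_s"],s["tcp_pos"],s["contact_force"])
E
```

```text
the job is handed in; nothing more can be done
None
the job is handed in; nothing more can be done
```

I pointed with the shut gripper at the brass die, then the press's screw head, then the empty nest (the leftmost one). Each time the fingertips were about 2 cm above for at least two seconds, and I travelled at 0.21–0.25 m height in between. The job is handed in, still pointing at the nest, after about 16.5 s; no verdict was reported.

- **Position estimates:** all three cameras agreed within about 5 mm. The worst was the nest: 0.601, 0.000 from the top view against 0.606, 0.003 from the wrist.
- **Last pose:** the fingertips were at (0.601, 0.001, 0.041), 19 mm above the nest's mouth and within about 5 mm of its middle by any estimate.
- **Contact and disturbance:** the force readings stayed within their noise of about 1.7 N, which is too coarse to prove the 0.3 N limit. The last pictures show the dies, cap and pillbox where they were. The arm half hides the brass die in the last one, but it was seen undisturbed just before.

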